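Lock the carving stand and hold the moisture meter on the marked spot

TASK

Lock the carving stand first: swing the orange handle of its black collar clockwise (seen from above) to the green mark, right up to its stop. Then take the yellow moisture meter out of its wooden holder and set its brass tip on the red spot of the carved panel, with the meter square to the sloping face and pressed gently so that the sprung tip goes in about half its travel; finish while still holding it there, steady, in the gripper. Do not bottom the tip out hard on the wood, and leave the mallet, oilstone and wax tin where they are.

Things in the scene. Friction and masses are not known exactly. Their poses are not given: they have to be found in the camera images.
- stand: Fixed carving stand: grey base disc 336 mm across, 12 mm high. Origin on the collar's vertical turning axis at bench level; z up; its -x side faces roughly the robot. Painted on the disc 142 mm from the axis: a green mark (locked) 0.7 rad to the +y side of -x, a red one (released) 0.7 rad to the -y side.
- collar (a joint): Turn of the black lock collar (rad): 0 = handle over the red mark, released; grows as it turns clockwise seen from above; 1.4 = handle over the green mark, at the hard stop, locked. It starts between 0 and 0.5 and stays where it is left; about 2 N at the handle moves it.
- collar_handle (a point): Centre of the top end of the collar's handle: upright orange round post, 20 mm in diameter, 140 mm from the collar axis, top 102 mm above the bench; 60 mm of clear post, then a flat steel arm 16 mm wide leads inward to the collar. It sweeps an arc on the stand's -x side, before the panel's low edge; nothing is in its way.
- panel: Light wood panel, 130 (x) x 180 (y) x 26 mm, fixed on the stand, sloping 20 degrees with the low edge to the stand's -x side. Origin: centre of its upper face, 120 mm above the bench on the stand's axis; z is the face's outward normal, y is level. Carved scrolls and strips along the low and high edges stand up to 4 mm proud; a 44 mm wide band along y in the middle is flat.
- spot_mark (a point): Centre of the red spot, 17 mm in diameter with a 3 mm white rim, painted on the panel's face on the level centre line (panel x = 0), up to 50 mm either side of the panel's centre.
- holder: Fixed plywood block 80 x 80 mm, 65 mm high, with a 24 mm square hole right through its middle, in which the meter stands. Origin at the centre of its underside.
- meter: Yellow hand-held moisture meter, about 0.16 kg, upright in the holder. Origin: centre of the shoulder that rests on the holder's top, 65 mm above the bench; z up along the meter. Body 30 (x) x 24 (y) mm, z 0 to 78 mm: grip across the 24 mm, some 45 mm above the shoulder. Below: black neck 20 mm in diameter, 30 mm long, then the brass tip. Lift 60 mm to clear the holder.
- tip_end (a point): Lowest point of the meter's round-ended brass tip, 8 mm in diameter, on the meter's axis, 55 mm below the shoulder when out.
- tip (a joint): How far the sprung brass tip is pressed into the meter (m): 0 = fully out, 0.012 = bottomed. Spring force 1.2 N at first movement, 4.8 N at half travel, 8.4 N when bottomed.
- mallet: Round wooden carver's mallet standing on its head, 84 mm wide, 215 mm tall; origin under its middle. Leave alone.
- oilstone: Grey oilstone in a wooden block, 160 x 60 x 32 mm; origin under its middle. Leave alone.
- wax_tin: Green round tin with pale lid, 64 mm across, 40 mm high; origin under its middle. Leave alone.
Not all that is in view belongs to the job. Of the things that look like the holder, the smallest one is meant.

How it is judged:
By the outcome, as a careful person would: the job done as asked, in the order asked, and still so for the second after the job is handed in, while the arm keeps its last pose, push and grip.
It also fails if it takes over 61 s, if anything falls off the work surface, if the arm or the gripper's body presses on something with over 40 N, if the wrist force passes 120 N, or if a joint passes its speed limit or range.

ROBOT

A 6-joint arm with a two-finger parallel gripper is mounted at the origin on the work surface. World frame = base frame: x ahead of the robot, y to its left, z up, the work surface at z = 0. Lengths are in m, angles in degrees, forces in N, time in s.
With the tool pointing down it reaches from about 0.275 to 0.875 m from the base axis. Payload 12.5 kg.
Tool frame: the origin (TCP) lies at the very end of the fingers, on their centre line; the grasp point (between the pads) lies arm.grip_depth behind it (arm.grip_depth is the distance from the TCP to the grasp point, in m); z points along the fingers, y is the line along which they close (so a half turn about z gives the same grasp; the last joint's range is limited). The gripper opens to 85 mm and grips with 20 to 120 N. Pads are 22 mm wide; open, the fingers measure 114 mm over their backs; the gripper's body (76 mm by 85 mm) begins 54 mm behind the grasp point. The pads swing forward as they close: fully open they stand 13 mm farther back than shut.
Start: joints at [-80.65, 20.094, 94.641, -0, 65.266, -4.847], TCP at [0.135, -0.533, 0.231] pointing down, gripper open.
Joint ranges: [-157.81, 157.81], [-45, 120.19], [0.68, 151.7], [-89.99, 269.99], [4.06, 180], [-164.3, 164.3]. Speed limits (degrees/s): [127.2, 127.2, 159.86, 180, 180, 180].

INTERFACE

Orientations are given as [roll, pitch, yaw] about the fixed x, y, z axes, in that order (R = Rz(yaw) Ry(pitch) Rx(roll)).
In Python, from workcell import arm, eyes, close_job, finder gives the robot as it stands.
- The arm moves only by the tool carry_out, never from a script. Its argument "series" is a list of rows, each an object with "xyz": the shift along the world's x, y, z scaled (see below), a list of three; "rotation": the turn, a rotation vector about the world's x, y, z scaled (see below), a list of three; "grip": the finger opening in mm, from 0 to 85.4. A call has 1 to 12 rows; each row shifts and turns the commanded pose from where the row before left it; what a row does not reach is not made up. The controller multiplies each number of a shift by 0.3 m and each number of a turn by 180 degrees. A row lasts 1/8 s, in which the tool goes at most 62.5 mm and 10.7 degrees, less where a joint would pass 70% of its speed; a pose out of reach is approached as far as the arm can. A call with a number of a shift or a turn outside -1 to 1 is refused whole. A call with a gripper value outside its range is refused whole. The fingers move at their own pace and stop on an object; "squeeze" is the grip in N (left out, the last holds). Time passes only in rows, so rows that do not move let the fingers close. It gives the time, the measured TCP pose, the force, the opening and the grip force at its end, in the units of the state.
- arm.get_obs(): the state, without advancing time (a new reading comes with each control period).
- eyes.grab_frame(name): name is "scene" or "top" or "wrist"; returns (picture, depth): 400x640x3 uint8, red, green, blue; 400x640 float32, m along the optical axis (not along the pixel's ray), 0 where there is no reading.
- eyes.get_calibration(name): a dict with "fovy" (degrees; the focal length in pixels is half the picture's height over the tangent of half this angle, whatever the lens; pixels are square), "cx", "cy" (the principal point, pixels), "R" (3x3) and "t" (3): a world point X has camera coordinates R X + t. Camera axes: x right, y down, z forward; pixel columns grow to the right and rows downward; lengths in m; the calibration is good to about 2 mm. A picture is of the moment at which its call begins: read the wrist's pose just before it. get_calibration takes no time and is no camera call; for the wrist camera it gives the pose at the moment of the call.
- close_job(): hands the job in; it is judged then, once.
Trained networks look in the newest picture that a camera, given by its name, has taken for a name from the list of things; names that differ only in an ending like _2 or _b are one class to them, and where a whole thing is asked for, a point or a joint stands for the part that bears it (a point fixed in the world has none). Each returns a list of dicts, best first, with "confidence" (0 to 1); they miss things now and then, are a little off and sometimes report something else, mostly with a low value. They report only what shows in the picture. A call takes as long as a camera call. They do not tell look-alikes from the thing itself.
- finder.find_in(camera, name): "bbox" ([centre column, centre row, width, height] as shares, 0 to 1, of the picture: columns of its width, rows of its height, round what is visible of it).
- finder.spot_point(camera, name): "at" ([column, row] as shares, 0 to 1, of the picture: columns of its width, rows of its height: a listed point, or the origin of a listed thing).
The state is a dict: "time": time; "q": joint angles; "qvel": joint speeds; "effort": joint torques, N m; "ee_pos": TCP position; "eef_rot": TCP orientation; "contact_force": force on the tool from outside, world axes, zero at the start; "torque": the same for the moment, N m; "finger_gap": finger opening in m; "finger_force": force on a finger pad.
Only numpy, scipy, OpenCV 4.12 (cv2) and the standard library are available. Lean on these libraries where they do the work, as an engineer would, in place of code of your own. Each camera call takes 0.05 s, during which the arm holds its last target. There are 200 camera calls.

## Working session

There is one attempt and no reset: what is moved stays moved. The work goes in short steps, Python scripts to look and compute and a tool call to move; the robot and the scene stay as the last step left them, time stands still between calls to the robot, and variables do not carry over. Pictures are saved under pics/ and viewed, at most 10 in all, crops included, and the job is handed in when it is done.

Besides the shell and the picture viewer there is one more tool, called after ">>>" in YAML: its name, and indented under it one key for each argument. carry_out: Moves the arm, as the interface text tells. Shifts and turns lie within -1 to 1; 1 stands for 0.3 m of shift or 180 degrees of turn. Its arguments: {"type":"object","properties":{"series":{"type":"array"},"squeeze":{"type":"number"}},"required":["series"]}

```bash
ls; mkdir -p pics; cat > h.py <<'E'
import numpy as np, cv2
from workcell import arm, eyes, close_job, finder
def cal(n):
    c=eyes.get_calibration(n); f=200/np.tan(np.radians(c["fovy"])/2)
    return f,c["cx"],c["cy"],np.array(c["R"]),np.array(c["t"])
def ray(n,u,v,c=None):
    f,cx,cy,R,t=c or cal(n)
    d=R.T@np.array([(u-cx)/f,(v-cy)/f,1]); return -R.T@t,d
def at_depth(n,u,v,z,c=None):
    o,d=ray(n,u,v,c); return o+d*z
def proj(n,X,c=None):
    f,cx,cy,R,t=c or cal(n); p=R@np.array(X)+t; return np.array([f*p[0]/p[2]+cx,f*p[1]/p[2]+cy])
def tri(rs):
    A=np.zeros((3,3));b=np.zeros(3)
    for o,d in rs:
        d=d/np.linalg.norm(d);P=np.eye(3)-np.outer(d,d);A+=P;b+=P@o
    X=np.linalg.solve(A,b)
    return X,[np.linalg.norm(np.cross(X-o,d/np.linalg.norm(d))) for o,d in rs]
E
python3 - <<'E'
from h import *
o=arm.get_obs(); print({k:np.round(v,3) for k,v in o.items()}, arm.grip_depth)
F={}
for n in ["scene","top"]:
    im,d=eyes.grab_frame(n); F[n]=(im,d); cv2.imwrite(f"pics/{n}0.png",im[:,:,::-1]); np.save(f"pics/{n}0d.npy",d)
    for k in ["stand","collar_handle","panel","spot_mark","holder","meter","tip_end","mallet","oilstone","wax_tin"]:
        for r in finder.spot_point(n,k)[:4]:
            u,v=r["at"][0]*640,r["at"][1]*400
            z=d[min(399,int(v)),min(639,int(u))]
            print(n,k,round(r["confidence"],2),np.round([u,v],1),np.round(at_depth(n,u,v,z),3))
    for k in ["holder","meter"]:
        for r in finder.find_in(n,k)[:4]:
            print(n,k,"box",round(r["confidence"],2),np.round(np.array(r["bbox"])*[640,400,640,400],1))
E
```

```text
pics
{'time': np.float64(0.0), 'q': array([-8.0649e+01,  2.0123e+01,  9.4677e+01,  2.0000e-03,  6.5266e+01,
       -4.8480e+00]), 'qvel': array([-0.017, -0.033, -0.061,  0.086,  0.106, -0.176]), 'effort': array([-4.0000e-03, -5.0611e+01, -2.9141e+01, -0.0000e+00,  4.0000e-03,
       -0.0000e+00]), 'ee_pos': array([ 0.135, -0.533,  0.231]), 'eef_rot': array([-1.79935e+02, -7.00000e-03,  1.41990e+01]), 'contact_force': array([-0.3  , -0.242, -0.249]), 'torque': array([ 0.003,  0.003, -0.037]), 'finger_force': np.float64(0.0), 'finger_gap': np.float64(0.086)} 0.0187
scene stand 0.95 [361.  247.5] [0.651 0.18  0.049]
scene collar_handle 0.59 [374.3 189.7] [0.334 0.073 0.002]
scene panel 0.78 [364.2 214.6] [0.592 0.154 0.117]
scene spot_mark 0.72 [458.4 282.5] [0.621 0.452 0.04 ]
scene spot_mark 0.68 [269.3 266.6] [ 0.833 -0.006  0.032]
scene spot_mark 0.37 [373.1 217. ] [0.592 0.182 0.121]
scene holder 0.87 [242.7 180.5] [ 0.581 -0.302  0.049]
scene holder 0.69 [269.1 199.4] [ 0.618 -0.164  0.052]
scene holder 0.61 [294.6 177.1] [ 0.471 -0.166  0.048]
scene meter 0.63 [275.  187.9] [ 0.5
[... 531 characters left out ...]
pot_mark 0.59 [251.2 198. ] [0.594 0.174 0.12 ]
top holder 0.73 [250.  196.5] [0.599 0.178 0.121]
top holder 0.72 [405.5 218.6] [ 0.532 -0.321  0.086]
top holder 0.58 [360.5 203.1] [ 0.581 -0.175  0.093]
top holder 0.58 [367.6 254.1] [ 0.412 -0.208  0.001]
top meter 0.62 [361.1 204.4] [ 0.575 -0.172  0.132]
top mallet 0.63 [176.8 208.7] [0.56  0.416 0.096]
top oilstone 0.98 [452.2 220. ] [ 0.529 -0.488  0.031]
top wax_tin 0.7 [312.2 140.1] [ 0.797 -0.018  0.034]
top wax_tin 0.16 [174.1 203.9] [0.575 0.422 0.107]
top holder box 0.89 [364.8 206.2  27.4  30.1]
top holder box 0.76 [367.3 254.8  39.4  36.5]
top holder box 0.64 [413.9 214.8  40.   34.7]
top meter box 0.33 [268.9 229.2  13.9  24.5]
```

```bash
python3 - <<'E'
import cv2
a=cv2.imread("pics/scene0.png"); b=cv2.imread("pics/top0.png")
cv2.imwrite("pics/scene_c.png",cv2.resize(a[120:320,180:480],None,fx=2.66,fy=2.66,interpolation=2))
cv2.imwrite("pics/top_c.png",cv2.resize(b[110:290,160:480],None,fx=2.5,fy=2.5,interpolation=2))
E
```

```text
(no output)
```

View pics/scene_c.png

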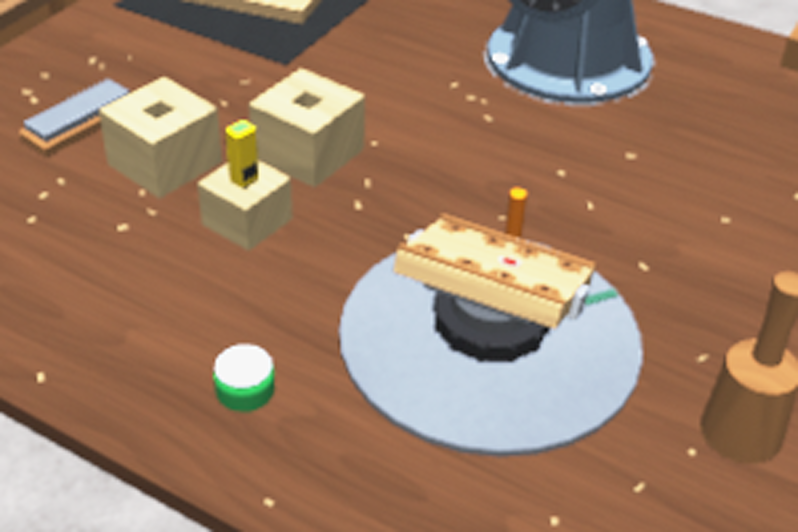

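View pics/top_c.png

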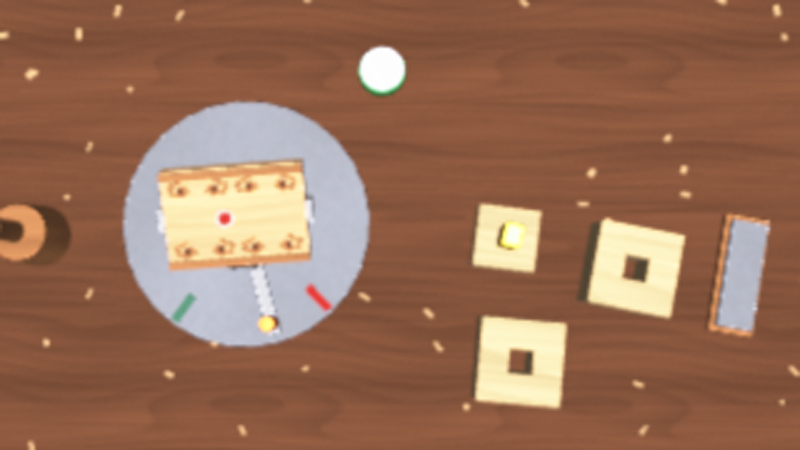

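The scene picture shows the arm's stand with the panel at crop (510,260) and the handle at (517,195). In the top crop the red spot is at (224,219), the handle top at (267,323), the green mark at (183,307) and the red mark at (318,298).

Three blocks look like the holder: top crop (507,237), (635,268) and (521,362). The first is clearly the smallest and it carries the yellow meter, so it is the one meant. The enlarged crop confirms this.

```bash
cat > m.py <<'E'
from h import *
from scipy.optimize import least_squares
def cloud(n,im,d):
    f,cx,cy,R,t=cal(n); v,u=np.mgrid[0:400,0:640]
    P=np.stack([(u-cx)/f*d,(v-cy)/f*d,d],-1); return (P-t)@R
def masks(im):
    h=cv2.cvtColor(im,cv2.COLOR_RGB2HSV).astype(int); H,S,V=h[...,0],h[...,1],h[...,2]
    return dict(orange=(H>=8)&(H<=22)&(S>190)&(V>100), red=((H<6)|(H>174))&(S>150)&(V>110), yellow=(H>22)&(H<35)&(S>150), green=(H>55)&(H<85)&(S>70), grey=(S<60)&(V>100))
E
python3 - <<'E'
from m import *
C={};rays={}
for n in ["top","scene"]:
    im=cv2.imread(f"pics/{n}0.png")[:,:,::-1].copy(); d=np.load(f"pics/{n}0d.npy"); P=cloud(n,im,d); M=masks(im)
    for k,m in M.items():
        if k=="grey": continue
        q=P[m&(d>0)]
        nn,l,s,c=cv2.connectedComponentsWithStats(m.astype(np.uint8))
        for i in range(1,nn):
            if s[i,4]>=6:
                w=P[(l==i)&(d>0)]; 
                if len(w) and w[:,0].min()>.2 and w[:,0].max()<1: print(n,k,s[i,4],np.round(c[i],1),"med",np.round(np.median(w,0),3),"min",np.round(w.min(0),3),"max",np.round(w.max(0),3))
    g=M["grey"]&(np.abs(P[...,2]-.012)<.006)&(np.hypot(P[...,0]-.6,P[...,1]-.155)<.2)
    # disc edge via hull
    q=P[g][:,:2].astype(np.float32); hull=cv2.convexHull(q)[:,0]
    r=least_squares(lambda p:np.hypot(*(hull-p[:2]).T)-p[2],[.6,.155,.168],loss="soft_l1",f_scale=.002); print(n,"disc",np.round(r.x,4),len(q),"z",np.median(P[g][:,2]))
    # panel plane: points near centre
    c=r.x[:2]; s=(np.hypot(P[...,0]-c[0],P[...,1]-c[1])<.11)&(P[...,2]>.085)&(P[...,2]<.16)
    q=P[s]; 
    A=np.c_[q[:,:2],np.ones(len(q))]; w=np.ones(len(q))
    for _ in range(20):
        x=np.linalg.lstsq(A*w[:,None],q[:,2]*w,rcond=None)[0]; e=A@x-q[:,2]; w=1/(1+(e/.002)**2)
    print(n,"plane",np.round(x,4),"slope",np.degrees(np.arctan(np.hypot(*x[:2]))),"uphill yaw",np.degrees(np.arctan2(x[1],x[0])),"zc",x[:2]@c+x[2],len(q))
    if n=="top":
        ok=np.abs(e)<.006; print("rect",cv2.minAreaRect(q[ok][:,:2].astype(np.float32)))
        for c0 in [(.57,-.17)]:
            s=(np.abs(P[...,0]-c0[0])<.075)&(np.abs(P[...,1]-c0[1])<.075)&(P[...,2]>.055)&(P[...,2]<.075); print("holder",cv2.minAreaRect(P[s][:,:2].astype(np.float32)),np.median(P[s][:,2]))
            s=(np.abs(P[...,0]-c0[0])<.06)&(np.abs(P[...,1]-c0[1])<.06)&(P[...,2]>.13); print("meter top",cv2.minAreaRect(P[s][:,:2].astype(np.float32)),np.median(P[s][:,2]),s.sum())
E
```

```text
top red 8 [249.5 197. ] med [0.597 0.18  0.12 ] min [0.594 0.175 0.115] max [0.6   0.184 0.122]
top red 24 [286.8 228.8] med [0.496 0.067 0.012] min [0.483 0.053 0.008] max [0.51  0.08  0.018]
top green 21 [312.7 145.7] med [ 0.779 -0.02   0.024] min [ 0.775 -0.044  0.013] max [0.79  0.007 0.038]
top green 52 [636.9 218. ] med [ 0.541 -1.15  -0.029] min [ 0.515 -1.162 -0.044] max [ 0.553 -1.141 -0.015]
top green 27 [233.  232.8] med [0.482 0.25  0.013] min [0.469 0.239 0.006] max [0.499 0.259 0.023]
top disc [0.5991 0.1653 0.1667] 4443 z 0.011747058498891459
top plane [ 0.3572  0.0224 -0.0974] slope 19.690680502979358 uphill yaw 3.5894437526780587 zc 0.12029624407669227 2394
rect ((0.6008734703063965, 0.16491064429283142), (0.12368322908878326, 0.19558092951774597), 4.459814071655273)
holder ((0.5779380202293396, -0.18485821783542633), (0.08051486313343048, 0.08003692328929901), 82.5877456665039) 0.06445980594310602
meter top ((0.5778346657752991, -0.18480896949768066), (0.02391429804265499, 0.02969864010810852), 75.0052261352539) 0.1424595975610444 78
scene orange 80 [373.7 200.4] m
[... 192 characters left out ...]
low 13 [374.3 192. ] med [0.465 0.126 0.102] min [0.456 0.121 0.098] max [0.471 0.133 0.104]
scene green 769 [111.5  96.1] med [ 0.35  -1.279  0.012] min [ 0.237 -1.379 -0.061] max [ 0.471 -1.206  0.037]
scene green 585 [ 92.4 116.8] med [ 0.522 -1.189  0.01 ] min [ 0.451 -1.263 -0.084] max [ 0.608 -1.141  0.035]
scene green 33 [405.3 231.2] med [0.486 0.25  0.014] min [0.466 0.238 0.01 ] max [0.501 0.263 0.018]
scene green 182 [272.  267.7] med [0.83  0.    0.023] min [ 0.789 -0.041 -0.001] max [0.84  0.013 0.037]
scene disc [0.6008 0.1654 0.1668] 4828 z 0.0122976988916055
scene plane [ 0.3347  0.0224 -0.0834] slope 18.546301179038885 uphill yaw 3.8291110840021596 zc 0.1214208792746348 1914
```

```bash
python3 - <<'E'
from m import *
from scipy.spatial.transform import Rotation as Ro
o=arm.get_obs(); T=Ro.from_euler("xyz",o["eef_rot"],degrees=True).as_matrix()
f,cx,cy,R,t=cal("wrist"); c=-R.T@t
print("time",o["time"],"cam in tool",T.T@(c-o["ee_pos"]),"axes in tool\n",np.round(T.T@R.T,3),f,cx,cy)
E
```

```text
time 1.3 cam in tool [ 0.07457763  0.00040719 -0.14265436] axes in tool
 [[ 0.    -0.957 -0.291]
 [ 1.     0.     0.001]
 [-0.001 -0.291  0.957]] 292.4273076002556 320.3735191922843 202.10576231035222
```

>>> carry_out:
  series:
    - {"xyz":[0.092,0.18,0],"rotation":[0,0,0],"grip":85}
    - {"xyz":[0.092,0.18,0],"rotation":[0,0,0],"grip":85}
    - {"xyz":[0.092,0.18,0],"rotation":[0,0,0],"grip":85}
    - {"xyz":[0.092,0.18,0],"rotation":[0,0,0],"grip":85}
    - {"xyz":[0.092,0.18,0],"rotation":[0,0,0],"grip":85}
    - {"xyz":[0.092,0.18,0],"rotation":[0,0,0],"grip":85}
    - {"xyz":[0.092,0.18,0],"rotation":[0,0,0],"grip":85}
    - {"xyz":[0.092,0.18,0],"rotation":[0,0,0],"grip":60}
    - {"xyz":[0.092,0.18,0],"rotation":[0,0,0],"grip":60}
    - {"xyz":[0.092,0.18,0],"rotation":[0,0,0],"grip":60}
    - {"xyz":[0.092,0.18,0],"rotation":[0,0,0],"grip":60}
    - {"xyz":[0.06,0.1,0],"rotation":[0,0,0],"grip":60}

```text
time: 2.8
ee_pos: [0.4572, 0.0934, 0.2313]
eef_rot: [-180.0, -0.0, 14.3]
contact_force: [0.2, -1.1, 0.2]
finger_gap: 0.0601
finger_force: 0.0
```

```bash
cat > w.py <<'E'
from m import *
import sys
def snap(tag,names=()):
    o=arm.get_obs(); c=cal("wrist"); im,d=eyes.grab_frame("wrist")
    cv2.imwrite(f"pics/w{tag}.png",im[:,:,::-1]); P=cloud("wrist",im,d)
    print(tag,"t",o["time"],"pos",np.round(o["ee_pos"],4),np.round(o["eef_rot"],2),"q6",o["q"][5],"F",np.round(o["contact_force"],1),"gap",o["finger_gap"])
    M=masks(im)
    for k in ("orange","yellow","red","green"):
        nn,l,s,cc=cv2.connectedComponentsWithStats(M[k].astype(np.uint8))
        for i in range(1,nn):
            if s[i,4]>=25:
                w=P[(l==i)&(d>0)]
                if len(w): print(k,s[i,4],np.round(cc[i],1),"med",np.round(np.median(w,0),4),"min",np.round(w.min(0),3),"max",np.round(w.max(0),3))
    for k in names:
        for r in finder.spot_point("wrist",k)[:3]:
            u,v=np.array(r["at"])*[640,400]; z=d[min(399,int(v)),min(639,int(u))]
            print(k,round(r["confidence"],2),np.round([u,v],1),np.round(at_depth("wrist",u,v,z,c),4))
    return im,d,P,c,o
E
python3 - <<'E'
from w import *
snap("a",["collar_handle","spot_mark"])
E
```

```text
a t 2.8 pos [0.4572 0.0934 0.2313] [-1.800e+02 -3.000e-02  1.432e+01] q6 81.49343857433387 F [ 0.2 -1.1  0.2] gap 0.060142665277598185
orange 85 [291.8 165.7] med [0.4751 0.1285 0.0804] min [0.473 0.123 0.053] max [0.475 0.135 0.1  ]
yellow 904 [620.6 144.7] med [ 0.5719 -0.1692  0.0958] min [ 0.563 -0.186  0.051] max [ 0.594 -0.165  0.116]
yellow 141 [284.4 178.3] med [0.4644 0.1326 0.1019] min [0.442 0.123 0.012] max [0.475 0.147 0.104]
red 85 [252.1   2.5] med [0.5956 0.1825 0.1206] min [0.593 0.177 0.119] max [0.599 0.188 0.123]
red 255 [347.7 147.9] med [0.5006 0.071  0.0137] min [0.484 0.055 0.012] max [0.516 0.086 0.016]
green 289 [197.6 121.2] med [0.4869 0.2525 0.0137] min [0.468 0.238 0.011] max [0.504 0.267 0.016]
collar_handle 0.98 [286.6 179.4] [0.4635 0.1275 0.102 ]
```

View pics/wa.png

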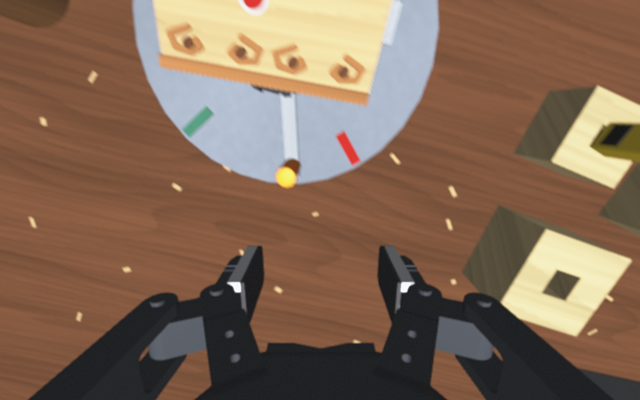

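>>> carry_out:
  series:
    - {"xyz":[0.024,0.115,0],"rotation":[0,0,0],"grip":60}
    - {"xyz":[0,0,-0.19],"rotation":[0,0,0],"grip":60}
    - {"xyz":[0,0,-0.19],"rotation":[0,0,0],"grip":60}
    - {"xyz":[0,0,-0.18],"rotation":[0,0,0],"grip":60}
    - {"xyz":[0,0,0],"rotation":[0,0,0],"grip":24}
    - {"xyz":[0,0,0],"rotation":[0,0,0],"grip":24}
    - {"xyz":[0,0,0],"rotation":[0,0,0],"grip":24}
  squeeze: 20

```text
time: 3.82
ee_pos: [0.4649, 0.1253, 0.0655]
eef_rot: [180.0, -0.2, 14.2]
contact_force: [0.2, 1.3, 0.1]
finger_gap: 0.0241
finger_force: 0.0
```

>>> carry_out:
  series:
    - {"xyz":[-0.009,0.04,-0.02],"rotation":[0,0,-0.028],"grip":24}
    - {"xyz":[-0.0053,0.0403,0],"rotation":[0,0,-0.028],"grip":24}
    - {"xyz":[-0.0017,0.0407,0],"rotation":[0,0,-0.028],"grip":24}
    - {"xyz":[0.0017,0.0407,0],"rotation":[0,0,-0.028],"grip":24}
    - {"xyz":[0.0053,0.0403,0],"rotation":[0,0,-0.028],"grip":24}
    - {"xyz":[0.009,0.0397,0],"rotation":[0,0,-0.028],"grip":24}
    - {"xyz":[0.012,0.039,0],"rotation":[0,0,-0.028],"grip":24}
    - {"xyz":[0.0157,0.0377,0],"rotation":[0,0,-0.028],"grip":24}
    - {"xyz":[0.019,0.036,0],"rotation":[0,0,-0.028],"grip":24}
    - {"xyz":[0,0,0],"rotation":[0,0,0],"grip":24}

```text
time: 5.08
ee_pos: [0.4786, 0.2322, 0.0588]
eef_rot: [-179.9, -0.1, -31.1]
contact_force: [0.3, 0.3, 0.4]
finger_gap: 0.024
finger_force: 0.0
```

>>> carry_out:
  series:
    - {"xyz":[0.01,0.0172,0],"rotation":[0,0,-0.013],"grip":24}
    - {"xyz":[0.0108,0.0168,0],"rotation":[0,0,-0.013],"grip":24}
    - {"xyz":[0.0115,0.0164,0],"rotation":[0,0,-0.013],"grip":24}
    - {"xyz":[0.004,0.0054,0],"rotation":[0,0,0],"grip":24}

```text
time: 5.58
ee_pos: [0.4887, 0.2482, 0.0581]
eef_rot: [-180.0, -0.0, -38.1]
contact_force: [-5.6, -5.0, 4.4]
finger_gap: 0.0237
finger_force: 3.8
```

>>> carry_out:
  series:
    - {"xyz":[0.003,0.004,0],"rotation":[0,0,0],"grip":24}
    - {"xyz":[0,0,0],"rotation":[0,0,0],"grip":24}

```text
time: 5.82
ee_pos: [0.4886, 0.2482, 0.0578]
eef_rot: [179.8, 0.0, -38.0]
contact_force: [-6.4, -9.0, 8.8]
finger_gap: 0.0241
finger_force: 5.3
```

>>> carry_out:
  series:
    - {"xyz":[0.002,0.0027,0],"rotation":[0,0,0],"grip":24}
    - {"xyz":[0,0,0],"rotation":[0,0,0],"grip":24}
    - {"xyz":[-0.0025,-0.004,0],"rotation":[0,0,0],"grip":55}
    - {"xyz":[0,0,0],"rotation":[0,0,0],"grip":55}
    - {"xyz":[0,0,0.15],"rotation":[0,0,0],"grip":55}
    - {"xyz":[-0.05,-0.05,0.2],"rotation":[0,0,0.05],"grip":55}
    - {"xyz":[-0.05,-0.1,0.2],"rotation":[0,0,0.05],"grip":55}
    - {"xyz":[0,0,0],"rotation":[0,0,0],"grip":55}

```text
time: 6.82
ee_pos: [0.4622, 0.2068, 0.22]
eef_rot: [-179.7, -0.3, -20.1]
contact_force: [0.0, -0.3, 0.3]
finger_gap: 0.0553
finger_force: 0.0
```

```bash
python3 - <<'E'
from w import *
im,d,P,c,o=snap("b",["collar_handle","spot_mark"])
g=masks(im)["grey"]&(np.abs(P[...,2]-.013)<.006)&(np.hypot(P[...,0]-.6,P[...,1]-.165)<.2)
print(g.sum(), "disc z",np.median(P[g][:,2]))
eyes.grab_frame("top")
for r in finder.spot_point("top","collar_handle")[:2]: print(r, np.array(r["at"])*[640,400])
E
```

```text
b t 6.825 pos [0.4622 0.2068 0.22  ] [-179.72   -0.35  -20.07] q6 128.9087202027694 F [ 0.  -0.3  0.3] gap 0.055270339615550355
orange 177 [278.  178.5] med [0.4898 0.2407 0.079 ] min [0.48  0.238 0.049] max [0.494 0.25  0.098]
yellow 194 [269.5 191.5] med [0.4831 0.2495 0.0995] min [0.476 0.239 0.098] max [0.492 0.256 0.101]
red 398 [292.7  26.5] med [0.5963 0.1793 0.1185] min [0.589 0.172 0.114] max [0.603 0.187 0.122]
red 338 [425.6 108.8] med [0.496  0.0673 0.0114] min [0.479 0.051 0.01 ] max [0.513 0.084 0.013]
collar_handle 0.89 [270. 192.] [0.4838 0.2488 0.1016]
spot_mark 0.61 [292.9  22. ] [0.5999 0.1782 0.121 ]
22362 disc z 0.009665536755732246
{'at': [0.355, 0.5833], 'confidence': 0.5} [227.2  233.32]
```

View pics/wb.png

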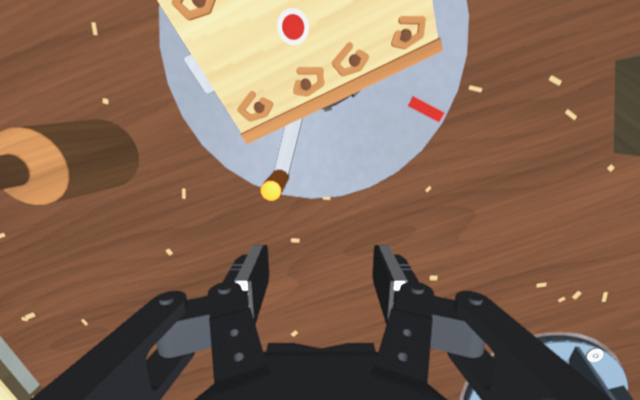

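The handle stands over the green mark, at pixel (270,191), and hides it. It is 144° around the stand axis, where the stop was expected, so the collar is locked. Next I look at the panel from two places.

>>> carry_out:
  series:
    - {"xyz":[0.06,-0.05,0.15],"rotation":[0,0,0.055],"grip":60}
    - {"xyz":[0.04,-0.04,0.12],"rotation":[0,0,0.055],"grip":60}
    - {"xyz":[0,0,0],"rotation":[0,0,0],"grip":60}

```text
time: 7.45
ee_pos: [0.4924, 0.1801, 0.2979]
eef_rot: [-180.0, -0.1, -0.4]
contact_force: [-0.0, -0.1, -1.1]
finger_gap: 0.06
finger_force: 0.0
```

```bash
cat > p.py <<'E'
from w import *
def panel(tag):
    im,d,P,c,o=snap(tag)
    r=masks(im)["red"]; nn,l,s,cc=cv2.connectedComponentsWithStats(r.astype(np.uint8))
    i=[i for i in range(1,nn) if s[i,4]>50 and np.median(P[l==i][:,2])>.1]
    if i: print("spot ray",[list(np.round(x,5)) for x in ray("wrist",*cc[i[0]],c)])
    # plane in flat band, robust
    q=P[(np.abs(P[...,0]-.6)<.022)&(np.abs(P[...,1]-.165)<.085)&(P[...,2]>.09)&(P[...,2]<.15)]
    A=np.c_[q[:,:2],np.ones(len(q))]; w=np.ones(len(q))
    for _ in range(20):
        x=np.linalg.lstsq(A*w[:,None],q[:,2]*w,rcond=None)[0]; e=A@x-q[:,2]; w=1/(1+(e/.002)**2)
    print("plane",np.round(x,4),"slope",np.degrees(np.arctan(np.hypot(*x[:2]))),"yaw",np.degrees(np.arctan2(x[1],x[0])),"zc",x@[.6,.165,1],len(q))
    q=P[(np.hypot(P[...,0]-.6,P[...,1]-.165)<.13)&(np.abs(P[...,2]-(P[...,:2]@x[:2]+x[2]))<.006)]
    print("rect",cv2.minAreaRect(q[:,:2].astype(np.float32)))
E
python3 -c "
from p import *
panel('c')"
```

```text
c t 7.45 pos [0.4924 0.1801 0.2979] [-1.7996e+02 -1.5000e-01 -3.5000e-01] q6 105.35506829959317 F [-0.  -0.1 -1.1] gap 0.06000498286174295
orange 98 [270.  177.1] med [0.4911 0.2422 0.0809] min [0.483 0.238 0.054] max [0.493 0.25  0.099]
yellow 417 [624.8 107.1] med [ 0.5677 -0.1711  0.085 ] min [ 0.559 -0.183  0.062] max [ 0.588 -0.168  0.104]
yellow 118 [262.7 186.6] med [0.4824 0.2493 0.1003] min [0.476 0.24  0.098] max [0.491 0.256 0.102]
red 169 [320.3  82.9] med [0.5954 0.1793 0.1194] min [0.589 0.172 0.116] max [0.602 0.186 0.123]
red 180 [397.  162.9] med [0.4953 0.0673 0.0121] min [0.479 0.052 0.01 ] max [0.512 0.083 0.014]
spot ray [[np.float64(0.56675), np.float64(0.17927), np.float64(0.44076)], [np.float64(0.10218), np.float64(-1e-05), np.float64(-1.07502)]]
plane [ 0.3589  0.0262 -0.1003] slope 19.792168160289748 yaw 4.17990386835895 zc 0.119333614140883 8196
rect ((0.5978323221206665, 0.1663288176059723), (0.12382255494594574, 0.19578184187412262), 4.200132369995117)
```

>>> carry_out:
  series:
    - {"xyz":[0.007,-0.195,0],"rotation":[0,0,-0.02],"grip":60}
    - {"xyz":[0.007,-0.195,0],"rotation":[0,0,-0.02],"grip":60}
    - {"xyz":[0.007,-0.195,0],"rotation":[0,0,-0.02],"grip":60}
    - {"xyz":[0.007,-0.195,0],"rotation":[0,0,-0.02],"grip":60}
    - {"xyz":[0.007,-0.195,0],"rotation":[0,0,0],"grip":60}
    - {"xyz":[0.007,-0.195,0],"rotation":[0,0,0],"grip":60}
    - {"xyz":[0,0,0],"rotation":[0,0,0],"grip":60}

```text
time: 8.38
ee_pos: [0.5029, -0.1732, 0.2944]
eef_rot: [-180.0, 0.2, -15.1]
contact_force: [-1.1, 1.6, 0.7]
finger_gap: 0.0599
finger_force: 0.0
```

```bash
cat > mt.py <<'E'
from w import *
def meter(tag):
    im,d,P,c,o=snap(tag,["meter"])
    for a,b,nm in [(.055,.075,"holder"),(.136,.15,"mtop")]:
        s=(np.abs(P[...,0]-.578)<.07)&(np.abs(P[...,1]+.183)<.07)&(P[...,2]>a)&(P[...,2]<b)
        print(nm,s.sum(),cv2.minAreaRect(P[s][:,:2].astype(np.float32)),"mean",P[s].mean(0))
E
python3 -c "
from mt import *
meter('d')"
```

```text
d t 8.375 pos [ 0.5029 -0.1732  0.2944] [-179.99    0.2   -15.11] q6 81.10355485015407 F [-1.1  1.6  0.7] gap 0.05985342304727957
orange 470 [ 32.1 263.7] med [0.4863 0.2416 0.0789] min [ 0.464  0.238 -0.001] max [0.493 0.392 0.103]
yellow 157 [310.8 111.3] med [ 0.579  -0.1838  0.1425] min [ 0.561 -0.195  0.065] max [ 0.593 -0.167  0.145]
yellow 102 [ 10.9 275. ] med [0.4842 0.249  0.1023] min [0.477 0.241 0.1  ] max [0.492 0.258 0.104]
red 160 [169.2 210.1] med [0.4971 0.069  0.014 ] min [0.481 0.052 0.012] max [0.514 0.085 0.016]
green 169 [ 66.7 245.9] med [0.4848 0.2489 0.0141] min [0.464 0.225 0.011] max [0.505 0.267 0.035]
meter 0.93 [313.6 112.2] [ 0.5772 -0.1867  0.1436]
holder 3727 ((0.5765868425369263, -0.18149015307426453), (0.08007863163948059, 0.07999414950609207), 83.08370208740234) mean [ 0.57798088 -0.18241254  0.06540542]
mtop 783 ((0.5766543745994568, -0.18150699138641357), (0.02398241125047207, 0.028883567079901695), 75.22594451904297) mean [ 0.57679021 -0.18185108  0.14341644]
```

View pics/wd.png

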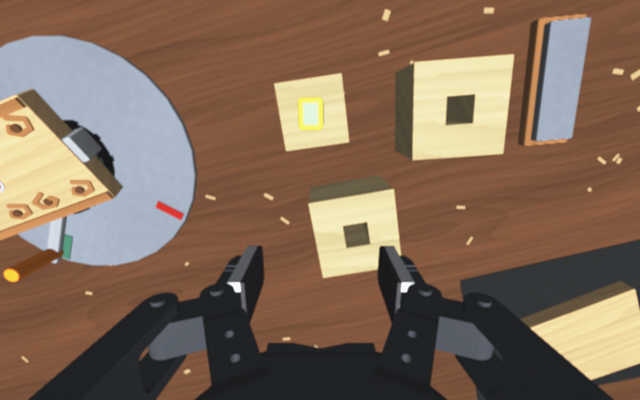

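>>> carry_out:
  series:
    - {"xyz":[0.123,-0.014,-0.15],"rotation":[0,0,0],"grip":60}
    - {"xyz":[0.123,-0.015,-0.15],"rotation":[0,0,0],"grip":60}
    - {"xyz":[0,0,0],"rotation":[0,0,0],"grip":60}

```text
time: 8.85
ee_pos: [0.577, -0.1769, 0.2015]
eef_rot: [-179.9, 0.5, -14.7]
contact_force: [0.7, -0.4, -0.1]
finger_gap: 0.0595
finger_force: 0.0
```

```bash
python3 -c "
from mt import *
meter('e')"
```

```text
e t 8.85 pos [ 0.577  -0.1769  0.2015] [-179.93    0.47  -14.69] q6 83.20748672008513 F [ 0.7 -0.4 -0.1] gap 0.05948823564686891
orange 228 [  8.2 341.5] med [0.488  0.2386 0.0564] min [0.479 0.236 0.037] max [0.495 0.247 0.071]
yellow 922 [328.1 200. ] med [ 0.5902 -0.1865  0.1344] min [ 0.498 -0.198  0.002] max [ 0.594 -0.151  0.148]
red 218 [154.1 283.8] med [0.4983 0.0657 0.0157] min [0.483 0.05  0.014] max [0.515 0.083 0.018]
green 1090 [119.1  17.5] med [ 0.7807 -0.0346  0.029 ] min [ 0.774 -0.05   0.008] max [0.799 0.002 0.044]
green 211 [ 34.6 322.4] med [0.4838 0.2486 0.0153] min [0.466 0.232 0.013] max [0.5   0.265 0.017]
meter 0.87 [326.3 190. ] [ 0.5916 -0.1857  0.121 ]
holder 4920 ((0.5770960450172424, -0.18427447974681854), (0.08025037497282028, 0.08036582171916962), 83.06591796875) mean [ 0.58461603 -0.18576124  0.06787042]
mtop 1300 ((0.5772667527198792, -0.1843234747648239), (0.024006148800253868, 0.030043404549360275), 75.45652770996094) mean [ 0.57901454 -0.18452264  0.14562167]
```

```bash
python3 -c "
from h import *
for i in range(4):
    o=arm.get_obs(); print(o['time'],o['ee_pos'],o['eef_rot'],o['qvel'].round(1)); eyes.grab_frame('wrist') if i<3 else 0"
```

```text
8.95 [ 0.57726932 -0.17796832  0.20646657] [-1.79982937e+02  7.79632757e-02 -1.47110258e+01] [-0.8 -2.7 -0.6 -0.1  0.1 -0.3]
9.0 [ 0.57734438 -0.17844792  0.20764461] [ 1.79997046e+02 -3.75497610e-02 -1.47318642e+01] [-0.6 -1.5 -0.3 -0.   0.  -0.2]
9.05 [ 0.57744672 -0.17878995  0.20830467] [ 1.79989892e+02 -1.10074094e-01 -1.47485414e+01] [-0.4 -0.8 -0.1  0.  -0.2 -0.1]
9.1 [ 0.57745491 -0.17906899  0.2085655 ] [ 1.79985408e+02 -1.41713745e-01 -1.47646109e+01] [-0.4 -0.1 -0.  -0.   0.  -0.2]
```

```bash
python3 -c "
from mt import *
meter('f')" | grep -E "pos|holder|mtop"
```

```text
f t 9.1 pos [ 0.5775 -0.1791  0.2086] [ 1.7999e+02 -1.4000e-01 -1.4760e+01] q6 83.12259069503835 F [-0.5 -0.2 -0.1] gap 0.05958519369081785
holder 4698 ((0.5764201283454895, -0.18378271162509918), (0.08018708974123001, 0.08045011758804321), 83.01197814941406) mean [ 0.58357965 -0.18524698  0.06505348]
mtop 1179 ((0.5771093964576721, -0.183898463845253), (0.023279964923858643, 0.029460754245519638), 75.6820068359375) mean [ 0.57835098 -0.18416815  0.14294344]
```

>>> carry_out:
  series:
    - {"xyz":[-0.002,-0.013,-0.13],"rotation":[0,0,-0.002],"grip":60}
    - {"xyz":[0,0,-0.13],"rotation":[0,0,0],"grip":60}
    - {"xyz":[0,0,-0.13],"rotation":[0,0,0],"grip":60}
    - {"xyz":[0,0,0],"rotation":[0,0,0],"grip":60}
    - {"xyz":[0,0,0],"rotation":[0,0,0],"grip":60}
    - {"xyz":[0,0,0],"rotation":[0,0,0],"grip":60}

```text
time: 9.95
ee_pos: [0.5777, -0.1838, 0.0918]
eef_rot: [180.0, -0.2, -15.1]
contact_force: [-0.2, 0.8, 0.5]
finger_gap: 0.0604
finger_force: 0.0
```

>>> carry_out:
  series:
    - {"xyz":[-0.002,0,0],"rotation":[0,0,0],"grip":10}
    - {"xyz":[0,0,0],"rotation":[0,0,0],"grip":10}
    - {"xyz":[0,0,0],"rotation":[0,0,0],"grip":10}
    - {"xyz":[0,0,0],"rotation":[0,0,0],"grip":10}
    - {"xyz":[0,0,0],"rotation":[0,0,0],"grip":10}
  squeeze: 60

```text
time: 10.58
ee_pos: [0.5764, -0.1835, 0.0904]
eef_rot: [180.0, -0.0, -15.1]
contact_force: [-1.6, 0.8, 6.1]
finger_gap: 0.0235
finger_force: 58.4
```

>>> carry_out:
  series:
    - {"xyz":[0,0,0.04],"rotation":[0,0,0],"grip":10}
    - {"xyz":[0,0,0.08],"rotation":[0,0,0],"grip":10}
    - {"xyz":[0,0,0.1],"rotation":[0,0,0],"grip":10}
    - {"xyz":[0,0,0.12],"rotation":[0,0,0],"grip":10}
    - {"xyz":[0,0,0.15],"rotation":[0,0,0],"grip":10}
    - {"xyz":[0,0,0.12],"rotation":[0,0,0],"grip":10}
    - {"xyz":[0,0,0],"rotation":[0,0,0],"grip":10}
    - {"xyz":[0,0,0],"rotation":[0,0,0],"grip":10}

```text
time: 11.58
ee_pos: [0.5756, -0.1832, 0.2717]
eef_rot: [-180.0, 0.1, -15.1]
contact_force: [0.4, -0.6, -1.8]
finger_gap: 0.0234
finger_force: 58.9
```

```bash
python3 - <<'E'
from w import *
im,d,P,c,o=snap("g",["tip_end","meter"])
from scipy.spatial.transform import Rotation as Ro
T=Ro.from_euler("xyz",o["eef_rot"],degrees=True).as_matrix()
# expected tip if grasp height as planned
for z in (.081,):
    X=o["ee_pos"]+T@[0,0,z]; print("exp tip",X,proj("wrist",X,c))
im,d=eyes.grab_frame("scene"); cv2.imwrite("pics/scene1.png",cv2.resize(im[90:260,200:440],None,fx=3,fy=3,interpolation=2)[:,:,::-1])
for k in ["tip_end","meter"]:
    for r in finder.spot_point("scene",k)[:2]: print("scene",k,r["confidence"],np.array(r["at"])*[640,400], "exp",proj("scene",X))
E
```

```text
g t 11.575 pos [ 0.5756 -0.1832  0.2717] [-1.7999e+02  9.0000e-02 -1.5140e+01] q6 83.07448983076787 F [ 0.4 -0.6 -1.8] gap 0.023357501811727167
orange 528 [ 38.2 319.2] med [0.4879 0.2401 0.0775] min [ 0.441  0.237 -0.001] max [0.494 0.402 0.102]
yellow 5485 [320.3 273.8] med [ 0.5892 -0.1872  0.3129] min [ 0.329 -0.198 -0.   ] max [ 0.594 -0.062  0.345]
yellow 91 [ 18.1 334.1] med [0.485  0.2461 0.1017] min [0.478 0.239 0.1  ] max [0.492 0.254 0.104]
red 49 [  2.9 254.1] med [0.5947 0.1768 0.1201] min [0.591 0.171 0.118] max [0.6   0.183 0.122]
red 152 [175.4 260.1] med [0.4981 0.0666 0.0134] min [0.481 0.051 0.011] max [0.514 0.082 0.016]
green 879 [153.8  30. ] med [ 0.7858 -0.0415  0.0259] min [ 0.774 -0.051  0.005] max [0.821 0.001 0.039]
green 153 [ 72.9 294.4] med [0.4853 0.2475 0.0133] min [0.464 0.224 0.011] max [0.504 0.261 0.034]
green 1602 [320.6 324.8] med [ 0.5769 -0.1838  0.3249] min [ 0.566 -0.192  0.323] max [ 0.588 -0.175  0.347]
tip_end 0.56 [318.4 170.6] [ 0.5724 -0.1797  0.0011]
meter 0.7 [318.9 239.5] [ 0.5902 -0.1866  0.2812]
exp tip [ 0.57552156 -0.18316432  0.19073704] [320.07429216 210.21618673]
scene meter 0.67 [268.928 138.6  ] exp [269.56209364 154.58715092]
```

View pics/wg.png

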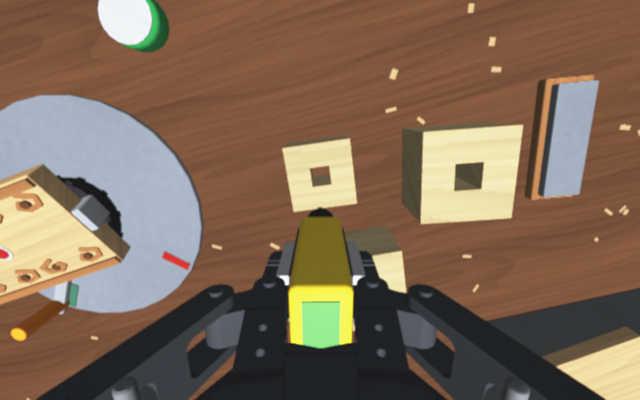

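>>> carry_out:
  series:
    - {"xyz":[-0.009,0.15,0],"rotation":[0,0,0.053],"grip":10}
    - {"xyz":[-0.009,0.15,0],"rotation":[0,0,0.053],"grip":10}
    - {"xyz":[-0.009,0.15,0],"rotation":[0,0,0],"grip":10}
    - {"xyz":[-0.009,0.15,0],"rotation":[0.0019,-0.0277,0],"grip":10}
    - {"xyz":[-0.009,0.15,-0.025],"rotation":[0.0019,-0.0277,0],"grip":10}
    - {"xyz":[-0.009,0.15,-0.03],"rotation":[0.0019,-0.0277,0],"grip":10}
    - {"xyz":[-0.009,0.15,-0.03],"rotation":[0.0019,-0.0277,0],"grip":10}
    - {"xyz":[-0.009,0.15,-0.03],"rotation":[0,0,0],"grip":10}
    - {"xyz":[0,0,0],"rotation":[0,0,0],"grip":10}
    - {"xyz":[0,0,0],"rotation":[0,0,0],"grip":10}
    - {"xyz":[0,0,0],"rotation":[0,0,0],"grip":10}

```text
time: 13.25
ee_pos: [0.5549, 0.1756, 0.2385]
eef_rot: [180.0, -20.0, 3.9]
contact_force: [0.1, -0.3, -1.6]
finger_gap: 0.0233
finger_force: 59.6
```

```bash
cat > q.py <<'E'
from p import *
from scipy.spatial.transform import Rotation as Ro
def check(tag):
    panel(tag); o=arm.get_obs(); c=cal("wrist")
    T=Ro.from_euler("xyz",o["eef_rot"],degrees=True).as_matrix()
    X=o["ee_pos"]+T@[0,0,.08]; print("tip",X,"px",proj("wrist",X,c),"tool z",T[:,2])
    S=np.array([.597,.1793,.119]); n=np.array([-.3412,-.0239,.9397]); print("tip rel spot in panel frame (x,y,n):",(X-S)@np.c_[[.9374,.0655,.342],[-.0698,.9976,0],n], "q",o["q"])
    im,d=eyes.grab_frame("wrist"); P=cloud("wrist",im,d); M=masks(im)["yellow"]
    q=(P[M&(d>0)]-o["ee_pos"])@T; q=q[(np.abs(q[:,1])<.014)&(q[:,0]>.008)&(q[:,0]<.022)]
    A=np.c_[q[:,1:],np.ones(len(q))]; x=np.linalg.lstsq(A,q[:,0],rcond=None)[0]; e=A@x-q[:,0]; k=abs(e)<.0015
    x=np.linalg.lstsq(A[k],q[k,0],rcond=None)[0]; print("front face tool-x = a*y+b*z+c",x,"z range",q[:,2].min(),q[:,2].max(),k.sum())
E
python3 -c "
from q import *
check('h')
for n in ('scene','top'):
    im,d=eyes.grab_frame(n); cv2.imwrite(f'pics/{n}2.png',im[:,:,::-1])
    print(n,[(np.array(r['at'])*[640,400],r['confidence']) for k in ('tip_end','spot_mark') for r in finder.spot_point(n,k)[:2]])
"
```

```text
h t 13.25 pos [0.5549 0.1756 0.2385] [179.99 -20.     3.87] q6 104.19812128032949 F [ 0.1 -0.3 -1.6] gap 0.02331011763376112
yellow 5528 [320.4 273.9] med [0.5548 0.1755 0.2825] min [0.528 0.161 0.19 ] max [0.578 0.188 0.311]
red 181 [318.8 195.4] med [0.5974 0.1795 0.1213] min [0.591 0.173 0.118] max [0.604 0.187 0.124]
red 193 [398.4 281.8] med [0.5007 0.0701 0.0136] min [0.488 0.057 0.011] max [0.549 0.142 0.28 ]
green 838 [467.3  66.6] med [0.7832 0.0014 0.0262] min [ 0.774 -0.041  0.005] max [0.826 0.014 0.04 ]
green 1600 [320.6 324.8] med [0.5379 0.174  0.2891] min [0.528 0.167 0.284] max [0.547 0.181 0.314]
spot ray [[np.float64(0.57626), np.float64(0.17677), np.float64(0.39782)], [np.float64(0.07632), np.float64(0.01007), np.float64(-0.99731)]]
plane [ 0.3608  0.0276 -0.1004] slope 19.892841153678084 yaw 4.3772241585978415 zc 0.1206343217031481 8312
rect ((0.5996261835098267, 0.16632992029190063), (0.12342723459005356, 0.19612619280815125), 4.5039286613464355)
tip [0.58218266 0.17746072 0.16327205] px [319.82604862 210.53245139] tool z [ 0.34126286  0.02294203 -0.93968789]
tip rel spot in panel frame (x,y,n): [ 0.0011308  -0.00080062  0.04670208] q [ 14.65723386  14.903026   103.21671976  -5.46625839  42.336978
 104.20545729]
front face tool-x = a*y+b*z+c [0.00360995 0.01109673 0.01515482] z range -0.07359884629667894 0.043951765091344505 3851
scene [(array([206.976, 166.   ]), 0.55), (array([374.016, 201.6  ]), 0.43), (array([370.688, 215.32 ]), 0.36)]
top [(array([251.008, 196.4  ]), 0.52)]
```

View pics/wh.png

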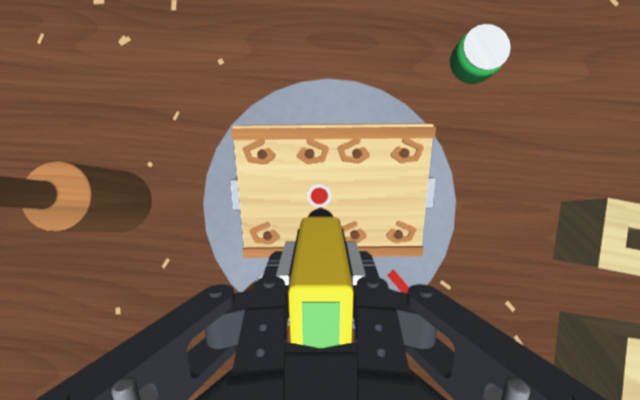

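Meter is held straight, its top at (320,325); the red spot shows at (319,195), just ahead of the tip, and the tip's line is within about 1 mm of it.

>>> carry_out:
  series:
    - {"xyz":[0.0205,0.0045,-0.0564],"rotation":[0,0,0],"grip":10}
    - {"xyz":[0.0205,0.0017,-0.0564],"rotation":[0,0,0],"grip":10}
    - {"xyz":[0,0,0],"rotation":[0,0,0],"grip":10}
    - {"xyz":[0,0,0],"rotation":[0,0,0],"grip":10}
    - {"xyz":[0,0,0],"rotation":[0,0,0],"grip":10}

```text
time: 14.28
ee_pos: [0.567, 0.1785, 0.2049]
eef_rot: [-180.0, -20.0, 3.9]
contact_force: [-0.8, -1.0, -1.3]
finger_gap: 0.0237
finger_force: 59.6
```

```bash
python3 -c "
from q import *
check('i')
print('F',arm.get_obs()['contact_force'])
im,d=eyes.grab_frame('scene'); cv2.imwrite('pics/scene3.png',cv2.resize(im[150:250,310:430],None,fx=6,fy=6,interpolation=2)[:,:,::-1])
print(proj('scene',[.5975,.1796,.12]))
" | grep -vE "green|rect"
```

```text
i t 14.275 pos [0.567  0.1785 0.2049] [-180.    -20.03    3.94] q6 104.6374220577811 F [-0.8 -1.  -1.3] gap 0.023712481159958616
yellow 5511 [320.4 273.7] med [0.5669 0.1784 0.2489] min [0.54  0.164 0.157] max [0.59  0.191 0.278]
red 146 [321.4 204.4] med [0.5997 0.1793 0.1223] min [0.594 0.172 0.12 ] max [0.604 0.186 0.154]
red 42 [402.4 289.8] med [0.5105 0.0773 0.0136] min [0.508 0.071 0.012] max [0.562 0.146 0.248]
spot ray [[np.float64(0.58834), np.float64(0.17964), np.float64(0.3643)], [np.float64(0.04713), np.float64(-0.00079), np.float64(-0.99893)]]
plane [ 0.3632  0.0276 -0.1018] slope 20.01386416953821 yaw 4.339140381212683 zc 0.1206350379025276 10191
tip [0.5943731  0.18041965 0.12980753] px [319.80794355 210.52784975] tool z [ 0.34184231  0.02361472 -0.93946058]
tip rel spot in panel frame (x,y,n): [0.00130706 0.00130032 0.01102537] q [ 14.61227878  18.55474878 103.49908611  -5.86079504  38.37236037
 104.63967136]
front face tool-x = a*y+b*z+c [0.00394151 0.01002077 0.01510527] z range -0.0737965920471752 0.043290134053798106 3827
F [-1.03526485 -0.83352809 -1.61871983]
[371.49688778 218.10831384]
```

View pics/scene3.png

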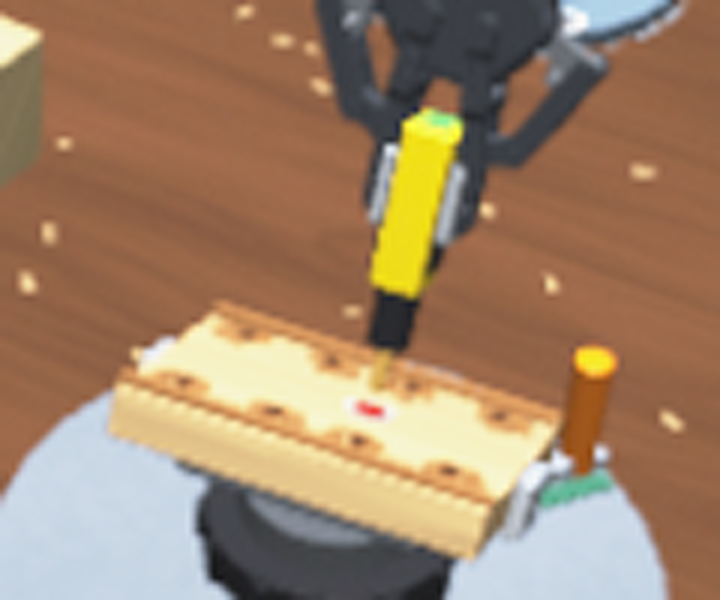

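```bash
python3 -c "
from h import *
for X in ([.5944,.1804,.1298],[.5944,.1794,.1298],[.598,.1806,.1205]): print((proj('scene',X)-[310,150])*6)
a=cv2.imread('pics/scene3.png').astype(int); b=(a[...,2]-a[...,0]); h=cv2.cvtColor(a.astype('uint8'),cv2.COLOR_BGR2HSV)
m=((h[...,0]<6)|(h[...,0]>174))&(h[...,1]>120); m[:,:330]=0;m[:,420:]=0;m[:380]=0;m[440:]=0
print('red',np.argwhere(m).mean(0)[::-1])
"
```

```text
[375.39872823 389.70035215]
[373.45018951 388.94108203]
[370.54555191 409.21782888]
red [370.      409.44375]
```

>>> carry_out:
  series:
    - {"xyz":[0.0034,-0.004,-0.0094],"rotation":[0,0,0],"grip":10}
    - {"xyz":[0.0034,0.0002,-0.0094],"rotation":[0,0,0],"grip":10}
    - {"xyz":[0,0,0],"rotation":[0,0,0],"grip":10}
    - {"xyz":[0,0,0],"rotation":[0,0,0],"grip":10}
    - {"xyz":[0,0,0],"rotation":[0,0,0],"grip":10}
    - {"xyz":[0,0,0],"rotation":[0,0,0],"grip":10}

```text
time: 15.18
ee_pos: [0.5689, 0.1773, 0.1988]
eef_rot: [180.0, -20.0, 3.9]
contact_force: [-0.3, 0.2, -1.6]
finger_gap: 0.0236
finger_force: 59.6
```

```bash
python3 -c "
from q import *
check('j')
F=[]
for i in range(6): F.append(arm.get_obs()['contact_force']); im,d=eyes.grab_frame('scene')
F=np.array(F); n=np.array([-.3412,-.0239,.9397]); print('F',F.mean(0),'Fn',F@n)
cv2.imwrite('pics/scene4.png',cv2.resize(im[190:230,340:400],None,fx=12,fy=12,interpolation=2)[:,:,::-1])
" | grep -vE "green|rect|yellow"
```

```text
j t 15.175 pos [0.5689 0.1773 0.1988] [179.99 -20.     3.94] q6 104.49854704108768 F [-0.3  0.2 -1.6] gap 0.02361121852299218
red 121 [319.2 205.3] med [0.6005 0.1804 0.1224] min [0.595 0.173 0.119] max [0.604 0.187 0.15 ]
spot ray [[np.float64(0.59034), np.float64(0.17848), np.float64(0.35824)], [np.float64(0.04285), np.float64(0.00658), np.float64(-0.99913)]]
plane [ 0.3634  0.0278 -0.102 ] slope 20.02312441896806 yaw 4.379618532289481 zc 0.1205886433365733 10646
tip [0.59622613 0.17919584 0.12367111] px [319.828968   210.54145572] tool z [ 0.34115027  0.02343197 -0.93971668]
tip rel spot in panel frame (x,y,n): [ 8.65276686e-04 -4.98942624e-05  4.65597608e-03] q [ 14.42540569  19.17004637 103.60147518  -5.84853009  37.68575507
 104.50028243]
front face tool-x = a*y+b*z+c [0.00332188 0.01104311 0.01515891] z range -0.07385050759480019 0.043752417474797245 3825
F [ 0.03938614  0.08339811 -1.91589497] Fn [-3.01193919 -2.18305796 -1.21730616 -1.34668524 -1.56148281 -1.57431822]
```

View pics/scene4.png

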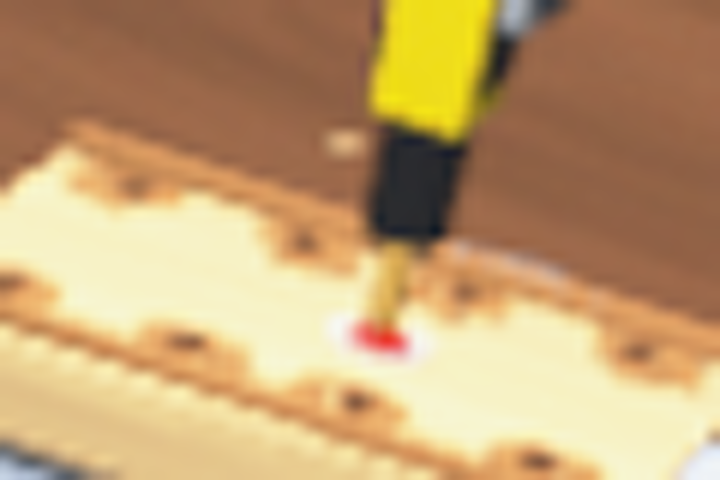

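The scene crop shows the brass tip end at (385,322), a few mm above the red spot at (380,338) and heading onto its centre. Baseline normal force is about -1.6 N. Now easing in.

>>> carry_out:
  series:
    - {"xyz":[0.0028,0.0002,-0.0078],"rotation":[0,0,0],"grip":10}
    - {"xyz":[0.0028,0.0002,-0.0078],"rotation":[0,0,0],"grip":10}
    - {"xyz":[0,0,0],"rotation":[0,0,0],"grip":10}
    - {"xyz":[0,0,0],"rotation":[0,0,0],"grip":10}
    - {"xyz":[0,0,0],"rotation":[0,0,0],"grip":10}
    - {"xyz":[0,0,0],"rotation":[0,0,0],"grip":10}

```text
time: 16.32
ee_pos: [0.5707, 0.1774, 0.1942]
eef_rot: [180.0, -20.0, 3.9]
contact_force: [-1.1, -0.5, -0.2]
finger_gap: 0.0234
finger_force: 59.8
```

```bash
cat > f.py <<'E'
from h import *
F=[];X=[]
for i in range(10): o=arm.get_obs();F.append(o['contact_force']);X.append(o['ee_pos']); eyes.grab_frame('scene')
F=np.array(F); n=np.array([-.3412,-.0239,.9397]); X=np.mean(X,0); print('F',F.mean(0).round(2),'Fn',(F@n).mean(),(F@n).std(),'pos',X,o['eef_rot'],'n-dist TCP from spot',(X-[.5975,.1796,.12])@n,o['time'],o['finger_force'])
E
python3 f.py
```

```text
F [-0.97  0.06  0.16] Fn 0.4810620842569052 0.5132574148638753 pos [0.5706528  0.17743373 0.19416789] [179.99541201 -19.99664734   3.94069867] n-dist TCP from spot 0.0789076065220606 16.775 59.75450098514557
```

>>> carry_out:
  series:
    - {"xyz":[0.0025,0.0002,-0.007],"rotation":[0,0,0],"grip":10}
    - {"xyz":[0.0025,0.0002,-0.007],"rotation":[0,0,0],"grip":10}
    - {"xyz":[0,0,0],"rotation":[0,0,0],"grip":10}
    - {"xyz":[0,0,0],"rotation":[0,0,0],"grip":10}
    - {"xyz":[0,0,0],"rotation":[0,0,0],"grip":10}
    - {"xyz":[0,0,0],"rotation":[0,0,0],"grip":10}

```text
time: 17.58
ee_pos: [0.5722, 0.1775, 0.19]
eef_rot: [180.0, -20.0, 3.9]
contact_force: [-1.6, 0.0, 2.4]
finger_gap: 0.0233
finger_force: 60.1
```

```bash
python3 f.py; python3 -c "
from q import *
check('k')
im,d=eyes.grab_frame('scene')
cv2.imwrite('pics/scene5.png',cv2.resize(im[190:230,340:400],None,fx=12,fy=12,interpolation=2)[:,:,::-1])" | grep -E "front|tip"
```

```text
F [-1.11  0.25  2.12] Fn 2.367319010282139 0.40017531829495345 pos [0.57215169 0.17754543 0.18995732] [179.99669264 -19.99080519   3.93532084] n-dist TCP from spot 0.07443683943521685 18.025 60.05349397659302
tip [0.59944297 0.17940448 0.1147478 ] px [319.86058501 210.52044972] tool z [ 0.34112417  0.0234084  -0.93972674]
tip rel spot in panel frame (x,y,n): [ 8.42626403e-04 -6.62887133e-05 -4.83183396e-03] q [ 14.35861108  20.16511095 103.6186324   -5.95040806  36.67509896
front face tool-x = a*y+b*z+c [0.00269638 0.01166006 0.01517695] z range -0.07393165851711168 0.04424687280423214 3834
```

View pics/scene5.png

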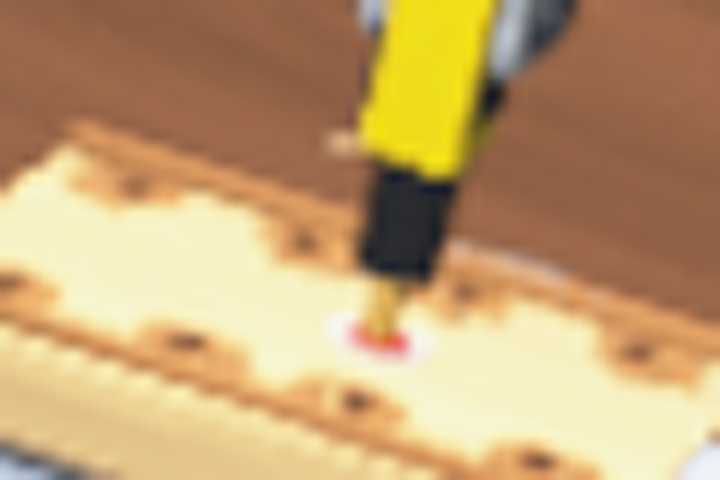

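>>> carry_out:
  series:
    - {"xyz":[0.0005,0,-0.0013],"rotation":[0,0,0],"grip":10}
    - {"xyz":[0,0,0],"rotation":[0,0,0],"grip":10}
    - {"xyz":[0,0,0],"rotation":[0,0,0],"grip":10}
    - {"xyz":[0,0,0],"rotation":[0,0,0],"grip":10}
    - {"xyz":[0,0,0],"rotation":[0,0,0],"grip":10}
    - {"xyz":[0,0,0],"rotation":[0,0,0],"grip":10}

```text
time: 18.98
ee_pos: [0.5723, 0.1775, 0.1895]
eef_rot: [180.0, -20.0, 3.9]
contact_force: [-1.4, 0.5, 2.4]
finger_gap: 0.0232
finger_force: 60.1
```

```bash
python3 f.py; python3 -c "
from h import *
im,d=eyes.grab_frame('top'); print([np.array(r['at'])*[640,400] for r in finder.spot_point('top','collar_handle')[:1]], [(k,(np.array(r['at'])*[640,400]).round(1)) for k in ('mallet','oilstone','wax_tin') for r in finder.spot_point('top',k)[:1]])
print(close_job())"
```

```text
F [-1.25  0.32  2.64] Fn 2.896592233471487 0.5122877582263957 pos [0.57227996 0.17754283 0.18952309] [179.99566162 -19.99357133   3.93839445] n-dist TCP from spot 0.073985090162046 19.425 60.063623785972595
[] [('mallet', array([175.6, 206.5])), ('oilstone', array([452.5, 219. ])), ('wax_tin', array([311.5, 138.7]))]
the job is handed in; nothing more can be done
None
```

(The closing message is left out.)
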